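Load a rack of bushes into the laser micrometer past its stop gate

TASK

Load the blue rack of bushes into the laser micrometer: with one fingertip press the long black bar beside the feed track down so that the red stop gate swings up and stays up, and, still holding it, push the rack by its upright rear plate with the other fingertip along the track under the gate until it is fully home against the end stop. Then let the bar come up so that the gate drops shut behind the bushes and locks the rack in. Only push the rack, never lift or tip it; do not let the gate come down on the rack or the bushes, keep the bushes standing in their bores, and leave the other things on the table alone.

Things in the scene. Friction and masses are not known exactly. Their poses are not given: they have to be found in the camera images.
- track: fixed feed track of the laser micrometer, aluminium, 310 mm long. Origin on the table under the gate, mid-track; x = feed direction, y = towards the black bar (robot side), z up. All 'track' numbers are m in this frame: entry x -0.205, floor z 0.010, channel |y| < 0.0265 between 8 mm rails with top z 0.026. The rack is home when its origin is at x 0.051, y 0, z 0.010
- end_stop (a point): middle of the face of the end stop, track x 0.094; the rack's front meets it. Both sides of it stand the grey sensor heads: track x 0.020 to 0.086, |y| 0.045 to 0.107, top z 0.068
- gate (a joint): stop gate, rad: 0 shut, up to 0.9 with the bar down; its tongue clears the bushes above 0.62. Shaft along track x at y 0.031, z 0.044, in bearing blocks (x -0.188, -0.018, 0.016; y 0.025 to 0.038, top z 0.050). A spring shuts it: the bar takes about 2 N at first, 4 N when down. Raised, it stands over the channel within 5 mm of track x 0, up to z 0.09: the hand stays before it
- tongue (a point): middle of the lower edge of the gate's red tongue (8 mm along the track, 18 mm across); shut, it hangs 6 mm above the track floor at track x 0, y -0.010; moves with the gate
- bar_rear (a point): on the axis of the black hold-down bar near its entry end (track x -0.200). A round rod, 12 mm diameter, parallel to track x, 36 mm from the gate's shaft; gate shut, its axis is at track y 0.066, z 0.050; at gate 0.75 it is at y 0.061, z 0.025. Moves with the gate. It may be pressed anywhere up to bar_front, and a fingertip can slide along it
- bar_front (a point): point on the axis of the same bar near its other end (track x -0.038)
- rack: blue plastic rack, loose in the track before the gate, about 0.35 kg. Origin under the centre of its block (86 x 50 x 14 mm, long along x); x = feed direction. Three bores 24 mm wide, 7 mm deep at x -0.027, 0, 0.027 hold the bushes. Behind it a 4 mm high tail carries an upright push plate 40 mm wide, 6 mm thick, top 36 mm up; the shut gate fits between block and plate when it is home
- push_face (a point): middle of the rear face of the rack's push plate (rack frame x -0.093, y 0, z 0.022), where it is pushed
- bush_1: steel flanged bush in the rear bore of the rack, 23 mm diameter, 20 mm high, loose, upright; origin under its centre
- bush_2: the same, in the middle bore
- bush_3: the same, in the front bore
- master_bush: bystander: loose yellowish bush, 24 mm diameter, 18 mm high, on the table behind the track; leave alone
- loupe: bystander: loose black loupe, 41 mm diameter, 44 mm high; leave alone
- plug_gauge: bystander: loose plug gauge with dark hexagonal handle, 82 mm long, 15 mm thick; leave alone
- micrometer: bystander: loose micrometer, 125 x 48 x 14 mm, lying at the right of the track; leave alone
- setting_ring: bystander: loose steel ring, 32 mm diameter, 12 mm high; leave alone

How it is judged:
By the outcome, as a careful person would: the job done as asked, in the order asked, and still so for the second after the job is handed in, with the robot touching nothing.
It also fails if it takes over 48 s, if anything falls off the work surface, if the arm or the gripper's body presses on something with over 40 N, if the wrist force passes 120 N, or if a joint passes its speed limit or range.

ROBOT

A 6-joint arm with a two-finger parallel gripper is mounted at the origin on a cart in front of the work surface, level with it; the furniture and walls round the work are solid. World frame = base frame: x ahead of the robot, y to its left, z up, the work surface at z = 0. Lengths are in mm, angles in rad, forces in N, time in s.
With the tool pointing down it reaches from about 350 to 875 mm from the base axis. Payload 4.2 kg.
Tool frame: the origin (TCP) lies midway between the tips of the shut fingers; the grasp point (between the pads) lies 19 mm behind it; z points along the fingers, y is the line along which they close (so a half turn about z gives the same grasp; the last joint's range is limited). The gripper opens to 85 mm and grips with 20 to 120 N. Pads are 22 mm wide; open, the fingers measure 114 mm over their backs; the gripper's body (76 mm by 85 mm) begins 54 mm behind the grasp point. The pads swing forward as they close: fully open they stand 13 mm farther back than shut.
Start: joints at [0.259, 0.385, 0.008, 0, -1.194, -0.259], TCP at [624.979, 0.025, 231.312] pointing down, gripper open.
Joint ranges: [-3.14, 3.14], [-1.21, 2.06], [-1.07, 1.41], [-3.16, 2.05], [-2.99, -0.16], [-3.1, 3.1]. Speed limits (rad/s): [2.79, 2.79, 3.14, 3.14, 3.14, 3.14].

INTERFACE

Orientations are given as a unit quaternion [x, y, z, w].
In Python, from bench import arm gives the robot as it stands.
- The arm moves only by the tool send_rows, never from a script. Its argument "targets" is a list of rows, each an object of numbers: "gripper": the gripper command: -1 is fully open, 1 is shut, values between are in proportion; "x", "y", "z": the shift along the tool's x, y, z in cm; "ax", "ay", "az": the turn, a rotation vector about the tool's x, y, z in degrees. A call has 1 to 5 rows; each row shifts and turns the commanded pose from where the row before left it, along the tool's axes as they then stand; what a row does not reach is not made up. A row lasts 1/12 s, in which the tool goes at most 41.7 mm and 7.16 degrees, less where a joint would pass 70% of its speed; a pose out of reach is approached as far as the arm can. A call is refused whole if a number of a shift passes 4.17 or a number of a turn 7.16, either way. A call with a gripper value outside its range is refused whole. The fingers move at their own pace and stop on an object; the grip force is fixed at half the most. Time passes only in rows, so rows that do not move let the fingers close. It gives the time, the measured TCP pose, the force, the opening and the grip force at its end, in the units of the state.
- arm.read_state(): the state, without advancing time (a new reading comes with each control period).
- arm.get_image(name): name is "scene" or "side" or "wrist"; returns (picture, depth): 420x560x3 uint8, red, green, blue; 420x560 float32, mm along the optical axis (not along the pixel's ray), 0 where there is no reading.
- arm.camera_model(name): a dict with "fx", "fy", "cx", "cy" (pixels), "cam_to_world" (4x4, takes a point from camera to world coordinates). Camera axes: x right, y down, z forward; pixel columns grow to the right and rows downward; lengths in mm; the calibration is good to about 2 mm. A picture is of the moment at which its call begins: read the wrist's pose just before it. camera_model takes no time and is no camera call; for the wrist camera it gives the pose at the moment of the call.
- arm.job_done(): hands the job in; it is judged then, once.
Trained networks look in the newest picture that a camera, given by its name, has taken for a name from the list of things; names that differ only in an ending like _2 or _b are one class to them, and where a whole thing is asked for, a point or a joint stands for the part that bears it (a point fixed in the world has none). Each returns a list of dicts, best first, with "score" (0 to 1); they miss things now and then, are a little off and sometimes report something else, mostly with a low value. They report only what shows in the picture. A call takes as long as a camera call.
- arm.boxes_of(camera, thing): "rect" ([left, top, width, height] in pixels, round what is visible of it).
The state is a dict: "clock": time; "joints": joint angles; "joint_vel": joint speeds; "joint_efforts": joint torques, N m; "position": TCP position; "ee_rot": TCP orientation; "contact_force": force on the tool from outside, world axes, zero at the start; "wrist_torque": the same for the moment, N m; "gripper_width": finger opening in mm; "grasp_force": force on a finger pad.
Only numpy, scipy, OpenCV 4.12 (cv2) and the standard library are available. Lean on these libraries where they do the work, as an engineer would, in place of code of your own. Each camera call takes 0.05 s, during which the arm holds its last target. There are 200 camera calls.

## Working session

There is one attempt and no reset: what is moved stays moved. The work goes in short steps, Python scripts to look and compute and a tool call to move; the robot and the scene stay as the last step left them, time stands still between calls to the robot, and variables do not carry over. Pictures are saved under pics/ and viewed, at most 13 in all, crops included, and the job is handed in when it is done.

Besides the shell and the picture viewer there is one more tool, called after "Call:" as name(argument=value, ...) on one line, values as JSON. send_rows: Moves the arm, as the interface text tells. Its arguments: {"type":"object","properties":{"targets":{"type":"array"}},"required":["targets"]}

```bash
mkdir -p pics; ls; cat > h.py <<'E'
import numpy as np,cv2
from bench import arm
def px2w(cam,u,v,d):
    m=arm.camera_model(cam);T=np.array(m["cam_to_world"])
    p=np.array([(u-m["cx"])/m["fx"]*d,(v-m["cy"])/m["fy"]*d,d,1]);return (T@p)[:3]
def cloud(cam,dep):
    m=arm.camera_model(cam);T=np.array(m["cam_to_world"]);v,u=np.indices(dep.shape)
    P=np.stack([(u-m["cx"])/m["fx"]*dep,(v-m["cy"])/m["fy"]*dep,dep,np.ones_like(dep)],-1)
    return (P@T.T)[...,:3]
E
python3 - <<'E'
from h import *
for c in ["scene","side","wrist"]:
    im,d=arm.get_image(c);cv2.imwrite(f"pics/{c}0.png",im[...,::-1]);np.save(f"pics/{c}0.npy",cloud(c,d))
    for t in ["track","rack","push_face","bar_rear","bar_front","tongue","end_stop","gate","bush_1"]:
        try:
            for b in arm.boxes_of(c,t)[:3]:print(c,t,np.round(b["rect"]),round(b["score"],2))
        except Exception as e:print(c,t,e)
a=cv2.imread("pics/scene0.png");b=cv2.imread("pics/side0.png");
cv2.imwrite("pics/both.png",cv2.resize(np.vstack([a,b]),None,fx=.7,fy=.7))
s=arm.read_state();print(s)
E
```

```text
pics
scene track [175. 147. 169. 147.] 0.95
scene rack [260. 214.  61.  53.] 0.66
scene push_face [262. 214.  65.  51.] 0.72
scene bar_rear [230. 192.  88. 101.] 0.71
scene bar_front [229. 196.  92.  94.] 0.91
scene bar_front [262. 212.  61.  53.] 0.44
scene tongue [227. 192.  94.  97.] 0.94
scene end_stop [170. 147. 174. 148.] 0.85
scene gate [229. 196.  88.  95.] 0.83
scene bush_1 [282. 231.  15.  16.] 0.68
scene bush_1 [274. 224.  11.  12.] 0.46
scene bush_1 [266. 211.  12.  19.] 0.45
side track [208. 195. 120.  79.] 0.9
side rack [272. 234.  39.  30.] 0.61
side push_face [268. 236.  45.  24.] 0.6
side bar_rear [244. 217.  56.  44.] 0.6
side bar_rear [303. 227.  10.  10.] 0.4
side bar_front [245. 215.  56.  46.] 0.73
side bar_front [322. 264.  46.  27.] 0.59
side tongue [244. 215.  55.  48.] 0.83
side end_stop [207. 192. 119.  84.] 0.64
side gate [275. 234.  37.  28.] 0.74
side gate [248. 216.  48.  44.] 0.66
side bush_1 [281. 232.   5.   8.] 0.58
side bush_1 [284. 238.   7.  11.] 0.5
side bush_1 [273. 227.   7.  13.] 0.48
wrist track [310. 174.  18.  18.] 0.3
wrist rack [292.  62
[... 571 characters left out ...]
array([ 2.58564680e-01,  3.84705603e-01,  7.92456677e-03, -2.51812435e-05,
       -1.19402109e+00, -2.58606024e-01]), 'joint_vel': array([ 0.00074452, -0.00084487, -0.00040485,  0.0012192 ,  0.00031232,
       -0.00066576]), 'joint_efforts': array([ 6.81006932e-04, -3.92088890e+01,  1.88615119e+01,  4.19069543e+00,
       -4.08325559e-04,  8.41505681e-06]), 'position': array([6.24981225e+02, 1.07840911e-02, 2.31314585e+02]), 'ee_rot': array([-7.07088888e-01,  7.07124674e-01,  1.15787954e-05,  3.37836870e-06]), 'contact_force': array([ 0.50862462, -1.11543763, -0.41271784]), 'wrist_torque': array([-0.00052294,  0.00423101, -0.04146867]), 'grasp_force': 0.0, 'gripper_width': 85.45037428131539}
```

View pics/scene0.png

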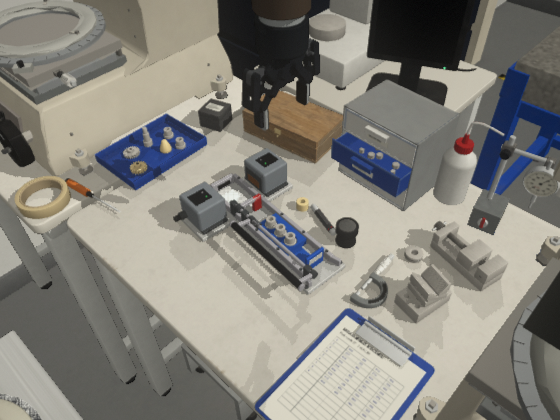

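View pics/side0.png

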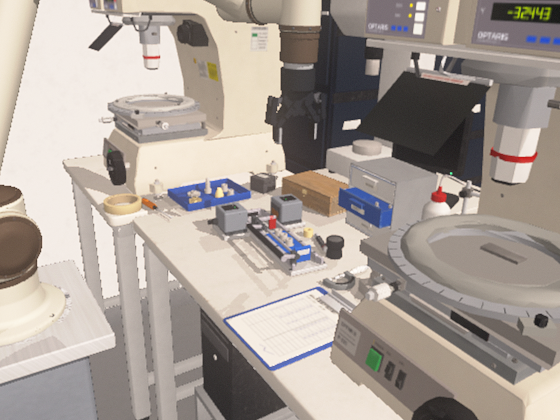

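View pics/wrist0.png

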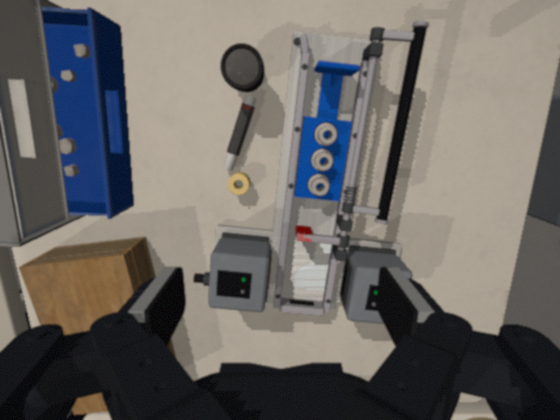

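The pictures show the track with its entry toward −y world and its end stop toward +y. In the wrist view the rack plate is at about (337,68), the bar runs (420,30)→(383,215), and the red tongue is at (304,233). Next I fit the track frame.

```bash
cat > fit.py <<'E'
from h import *
import sys
from scipy.optimize import least_squares
def fit(c,n):
    P=np.load(f"pics/{c}{n}.npy").reshape(-1,3);im=cv2.imread(f"pics/{c}{n}.png").reshape(-1,3).astype(int)
    ok=(P[:,0]>300)&(P[:,0]<800)&(abs(P[:,1])<350)&(P[:,2]<150)
    P=P[ok];b,g,r=im[ok].T
    red=(r>120)&(r>2*g)&(r>2*b)&(P[:,2]>5)
    blue=(b>90)&(b>1.8*r)&(P[:,2]>14)
    bar=(np.maximum(np.maximum(r,g),b)<60)&(P[:,2]>35)&(P[:,2]<66)
    return P,red,blue,bar
if __name__=="__main__":
    for c in ["wrist","scene","side"]:
        P,red,blue,bar=fit(c,sys.argv[1])
        near=(abs(P[:,0]-P[red,0].mean())<150) if red.any() else None
        R=P[red];print(c,"red",len(R),R.mean(0).round(1) if len(R) else "")
        tab=P[(abs(P[:,2])<12)];print("table z",np.median(tab[:,2]).round(1))
        m=bar&near&(abs(P[:,1]-P[red,1].mean()+120)<130)&(P[:,0]<P[red,0].mean()-40);B=P[m]
        if len(B)>30:
            l=cv2.fitLine(B[:,:2].astype(np.float32),cv2.DIST_HUBER,0,.01,.01).ravel();t=(B[:,:2]-l[2:])@l[:2]
            print("bar",len(B),"dir",l[:2],"ends",(l[2:]+np.percentile(t,1)*l[:2]).round(1),(l[2:]+np.percentile(t,99)*l[:2]).round(1),"ztop",np.percentile(B[:,2],[5,50,95]).round(1))
        pl=P[blue&near&(P[:,2]>38)&(P[:,2]<55)&(P[:,1]<P[red,1].mean()-60)&(abs(P[:,0]-P[red,0].mean())<60)]
        if len(pl):print("plate top",len(pl),pl.mean(0).round(1),pl.min(0).round(1),pl.max(0).round(1))
        H=P[(P[:,2]>60)&(P[:,2]<76)&near&(P[:,1]>P[red,1].mean()-10)&(P[:,1]<P[red,1].mean()+130)]
        if len(H):
            for s in (1,-1):
                h=H[s*(H[:,0]-P[red,0].mean())>20]
                if len(h)>20:print("head",len(h),cv2.minAreaRect(h[:,:2].astype(np.float32)),np.median(h[:,2]).round(1))
        L=P[(P[:,2]>23)&(P[:,2]<29)&(abs(P[:,0]-P[red,0].mean())<75)&(abs(P[:,1]-P[red,1].mean()+60)<190)]
        print("rail",cv2.minAreaRect(L[:,:2].astype(np.float32)))
E
python3 fit.py 0; python3 -c "
from h import *
for c in ['wrist','scene','side']:
  m=arm.camera_model(c);print(c,m['fx'],np.round(m['cam_to_world'],3).tolist())"
```

```text
wrist red 13 [600.5  48.4  48.2]
table z -0.7
bar 2534 dir [0.10682754 0.99427754] ends [ 503.9 -149.2] [525.8  55. ] ztop [48.  54.3 56.1]
plate top 243 [ 571.6 -120.    45.5] [ 551.3 -124.2   43. ] [ 590.9 -116.    47.8]
head 3237 ((670.3663330078125, 93.47726440429688), (65.21688842773438, 61.73802947998047), 84.05181121826172) 65.2
head 1594 ((520.8377685546875, 109.61149597167969), (65.88616943359375, 60.434200286865234), 83.84574890136719) 64.9
rail ((604.1675415039062, 3.124969482421875), (147.46279907226562, 308.4443359375), 3.629523754119873)
scene red 77 [600.   45.7  33.6]
table z 0.2
bar 647 dir [0.1189187 0.992904 ] ends [ 498.9 -148.6] [523.2  54.7] ztop [44.3 54.4 57. ]
plate top 94 [ 569.7 -121.4   44.1] [ 551.4 -125.2   38.1] [ 591.9 -116.3   49.3]
head 705 ((669.8856811523438, 93.59597778320312), (66.78487396240234, 62.06653594970703), 83.23853302001953) 65.5
head 859 ((519.204345703125, 109.80007934570312), (67.64128875732422, 62.13688278198242), 83.26683044433594) 65.4
rail ((601.5811767578125, 1.53045654296875), (148.2159423828125, 309.23895263671875), 1.38315415
[... 210 characters left out ...]
94287109375), 83.94395446777344) 65.0
head 289 ((518.2617797851562, 105.33956909179688), (66.46533966064453, 62.00484848022461), 83.68923950195312) 65.1
rail ((600.5465087890625, -4.130767822265625), (146.94044494628906, 303.39300537109375), 1.2697709798812866)
wrist 324.27702659332704 [[-1.0, -0.0, 0.001, 624.432], [-0.0, 0.962, 0.273, -69.055], [-0.001, 0.273, -0.962, 373.26], [0.0, 0.0, 0.0, 1.0]]
scene 507.1417894752592 [[0.689, -0.527, 0.497, 140.375], [-0.724, -0.483, 0.492, -463.143], [-0.019, -0.699, -0.715, 714.416], [0.0, 0.0, 0.0, 1.0]]
side 511.25656348792774 [[0.846, -0.19, 0.498, -19.309], [-0.533, -0.34, 0.775, -922.421], [0.022, -0.921, -0.389, 539.387], [0.0, 0.0, 0.0, 1.0]]
```

```bash
cat >> h.py <<'E'
O=np.array([589.9,48.8,0]);X=np.array([.107,.9943,0]);Y=np.array([-.9943,.107,0])
def trk(P):
    d=np.asarray(P)-O;return np.stack([d@X,d@Y,d[...,2]],-1)
E
python3 - <<'E'
from h import *
for c in ["wrist","scene"]:
    T=trk(np.load(f"pics/{c}0.npy")).reshape(-1,3)
    m=(T[:,1]>42)&(T[:,1]<57)&(T[:,2]>25)&(T[:,2]<65)&(T[:,0]>-230)&(T[:,0]<30)
    h,e=np.histogram(T[m,0],np.arange(-230,31,4));print(c,"arm",[(int(a),int(n)) for a,n in zip(e,h) if n])
    m=(T[:,1]>60)&(T[:,1]<74)&(T[:,2]>42)&(T[:,2]<65)&(T[:,0]>-230)&(T[:,0]<10)
    B=T[m];print("bar x",np.percentile(B[:,0],[0,1,99,100]),"y",np.median(B[:,1]),"z95",np.percentile(B[:,2],95))
    h,e=np.histogram(B[:,0],np.arange(-230,11,4));print([(int(a),int(n)) for a,n in zip(e,h) if n])
    m=(abs(T[:,1])<24)&(T[:,2]>38)&(T[:,2]<54)&(T[:,0]>-220)&(T[:,0]<-120);print("plate",T[m].mean(0),T[m].min(0),T[m].max(0))
E
```

```text
wrist arm [(-206, 27), (-202, 91), (-198, 56), (-42, 42), (-38, 58), (-34, 14), (18, 132), (22, 94), (26, 75)]
bar x [-212.30976371 -210.77913841  -27.65113514  -25.73624684] y 65.0770213362608 z95 56.10025804664622
[(-214, 40), (-210, 84), (-206, 70), (-202, 67), (-198, 75), (-194, 67), (-190, 67), (-186, 67), (-182, 65), (-178, 67), (-174, 65), (-170, 59), (-166, 65), (-162, 61), (-158, 62), (-154, 65), (-150, 56), (-146, 63), (-142, 57), (-138, 58), (-134, 57), (-130, 56), (-126, 59), (-122, 57), (-118, 54), (-114, 56), (-110, 54), (-106, 55), (-102, 53), (-98, 51), (-94, 53), (-90, 50), (-86, 50), (-82, 53), (-78, 51), (-74, 48), (-70, 47), (-66, 49), (-62, 48), (-58, 49), (-54, 48), (-50, 50), (-46, 46), (-42, 44), (-38, 44), (-34, 49), (-30, 52), (-26, 4)]
plate [-169.55486031    0.26213231   44.81459398] [-173.28363297  -19.39717838   38.21968627] [-166.81552644   20.53189763   47.77268295]
scene arm [(-206, 22), (-202, 16), (-198, 3), (-42, 20), (-38, 14), (-34, 3), (18, 46), (22, 26), (26, 3)]
bar x [-212.72206866 -212.1274799   -26.48451472  -24.87858539] y 68.89071416254518 z95 56.99989008826351
[(-214, 35), (-210, 13), (-206, 19), (-202, 17), (-198, 17), (-194, 16), (-190, 16), (-186, 16), (-182, 15), (-178, 19), (-174, 16), (-170, 16), (-166, 16), (-162, 15), (-158, 15), (-154, 13), (-150, 14), (-146, 17), (-142, 16), (-138, 15), (-134, 14), (-130, 17), (-126, 12), (-122, 16), (-118, 14), (-114, 12), (-110, 14), (-106, 14), (-102, 15), (-98, 13), (-94, 16), (-90, 12), (-86, 17), (-82, 13), (-78, 11), (-74, 13), (-70, 12), (-66, 13), (-62, 13), (-58, 15), (-54, 13), (-50, 14), (-46, 10), (-42, 16), (-38, 15), (-34, 11), (-30, 13), (-26, 5)]
plate [-171.59730597    1.69048254   43.55567428] [-175.21741299  -20.37977835   38.05035811] [-167.59925877   20.43353629   49.26813483]
```

Call:
send_rows(targets=[{"gripper": -0.18,"az": 6.1,"x": 4.0},{"gripper": -0.18,"x": 4.0},{"gripper": -0.18,"x": 4.0,"y": 1.5},{"gripper": -0.18,"x": 4.0,"y": 1.5},{"gripper": -0.18,"x": 2.0,"y": 1.5,"z": 3}])

```text
$.targets[0]: bad value
```

Call:
send_rows(targets=[{"gripper": -0.18,"x": 0,"y": 0,"z": 1.0,"ax": 0,"ay": 0,"az": 7.05},{"gripper": -0.18,"x": 0,"y": 0,"z": 1.0,"ax": 0,"ay": 0,"az": 7.05},{"gripper": -0.18,"x": 3.7,"y": 1.3,"z": 0.8,"ax": 0,"ay": 0,"az": 0},{"gripper": -0.18,"x": 3.7,"y": 1.3,"z": 0.8,"ax": 0,"ay": 0,"az": 0},{"gripper": -0.18,"x": 3.7,"y": 1.3,"z": 0.8,"ax": 0,"ay": 0,"az": 0}])

```text
clock: 1.92
position: [559.3, -98.7, 186.7]
ee_rot: [-0.616, 0.788, 0.0, -0.0]
contact_force: [0.3, -1.0, 0.2]
gripper_width: 50.2
grasp_force: 0.0
```

Call:
send_rows(targets=[{"gripper": -0.18,"x": 3.66,"y": 1.29,"z": 0,"ax": 0,"ay": 0,"az": 0},{"gripper": -0.18,"x": 0,"y": 0,"z": 3.5,"ax": 0,"ay": 0,"az": 0},{"gripper": -0.18,"x": 0,"y": 0,"z": 3.5,"ax": 0,"ay": 0,"az": 0},{"gripper": -0.18,"x": 0,"y": 0,"z": 2.0,"ax": 0,"ay": 0,"az": 0},{"gripper": -0.18,"x": 0,"y": 0,"z": 0,"ax": 0,"ay": 0,"az": 0}])

```text
clock: 2.33
position: [535.1, -130.7, 92.9]
ee_rot: [-0.614, 0.789, 0.003, -0.004]
contact_force: [-0.1, -0.5, -0.7]
gripper_width: 50.4
grasp_force: 0.0
```

```bash
cat > look.py <<'E'
from h import *
import sys
n=sys.argv[1]
for c in ["scene","side","wrist"]:
    im,d=arm.get_image(c);cv2.imwrite(f"pics/{c}{n}.png",im[...,::-1]);np.save(f"pics/{c}{n}.npy",cloud(c,d))
s=arm.read_state();t=trk(s["position"]);print(s["clock"],t.round(1),s["ee_rot"].round(4),s["contact_force"].round(1),s["gripper_width"])
a=cv2.imread(f"pics/scene{n}.png")[170:310,160:360];b=cv2.imread(f"pics/side{n}.png")[170:310,200:400]
a,b=[cv2.resize(i,(400,280),interpolation=cv2.INTER_CUBIC) for i in (a,b)]
w=cv2.imread(f"pics/wrist{n}.png")[:,:];w=cv2.resize(w,(400,300))
cv2.imwrite(f"pics/m{n}.png",np.vstack([np.hstack([a,b]),np.hstack([w,cv2.resize(cv2.imread(f"pics/wrist{n}.png")[200:420,130:430],(400,300))])]))
E
python3 look.py 1
```

```text
2.4833 [-183.6   30.4   98.6] [-6.153e-01  7.883e-01 -9.000e-04  7.000e-04] [1.  0.1 0.6] 50.18763772867665
```

View pics/m1.png

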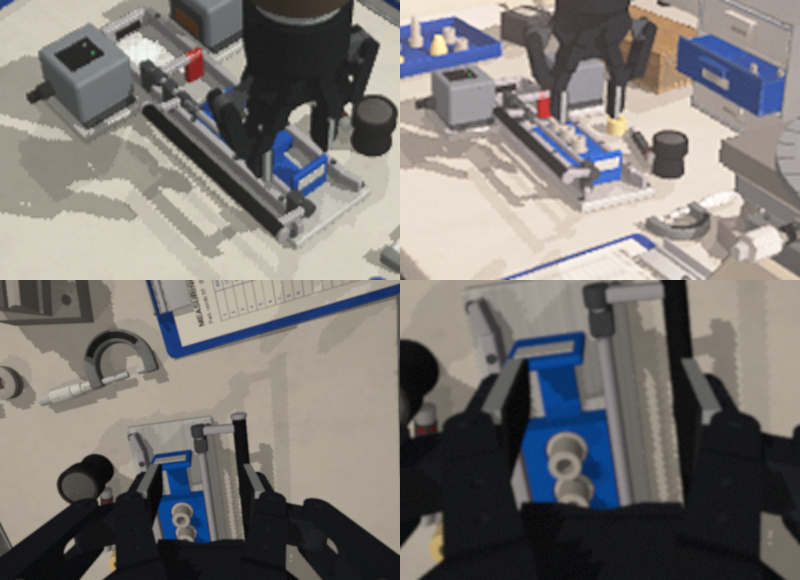

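The wrist picture shows both tips: left at about (480,400) and right at (700,385) in the enlarged crop, with the plate between them at (548,345). The gate is shut and the rack is untouched. I will get the tip geometry from depth.

```bash
python3 - <<'E'
from h import *
for c in ["wrist","scene","side"]:
    T=trk(np.load(f"pics/{c}1.npy")).reshape(-1,3);d=T-np.array([-183.6,30.4,0])
    f=np.radians(8);u=d[:,0]*np.cos(f)-d[:,1]*np.sin(f);v=d[:,0]*np.sin(f)+d[:,1]*np.cos(f)
    for s in(1,-1):
        m=(s*v>15)&(s*v<60)&(abs(u)<35)&(T[:,2]>75)&(T[:,2]<200)
        if m.sum()<20:continue
        z0=np.percentile(T[m,2],1)
        for a in (0,8,16,24):
            k=m&(T[:,2]>=z0-3+a)&(T[:,2]<z0+5+a)
            if k.sum()>5:print(c,"A" if s>0 else "B","z",round(z0+a,1),"u",np.percentile(u[k],[2,98]).round(1),"v",np.percentile(v[k],[2,98]).round(1),k.sum())
E
```

```text
wrist A z 108.7 u [-11.4   9.9] v [25.5 38.4] 326
wrist A z 116.7 u [-11.3   9.6] v [25.5 38.8] 413
wrist A z 124.7 u [-11.4   9.8] v [25.6 38.8] 488
wrist A z 132.7 u [-11.4   9.9] v [25.6 38.1] 506
wrist B z 109.2 u [-11.3   9.8] v [-37.5 -24.5] 328
wrist B z 117.2 u [-11.2  10. ] v [-37.8 -24.5] 426
wrist B z 125.2 u [-11.3  10.3] v [-37.9 -24.4] 506
wrist B z 133.2 u [-11.3  10.2] v [-36.4 -24.4] 531
scene A z 102.3 u [-13.1  -6.7] v [31.2 40.8] 24
scene A z 110.3 u [-13.1   4.1] v [30.3 43.5] 42
scene A z 118.3 u [-12.8   2.8] v [30.6 43.2] 39
scene A z 126.3 u [-13.1  -0.3] v [30.  43.2] 39
scene B z 98.3 u [-12.    9.2] v [-26.6 -19.7] 32
scene B z 106.3 u [-13.    8.2] v [-34.6 -20. ] 43
scene B z 114.3 u [-13.3  10. ] v [-33.7 -20.3] 48
scene B z 122.3 u [-12.7  10.2] v [-33.5 -20.1] 52
side A z 101.5 u [-17.7   1.7] v [28.3 37.7] 17
side A z 109.5 u [-16.5   2.6] v [28.7 41.6] 29
side A z 117.5 u [-15.8   3.2] v [27.  41.3] 37
side A z 125.5 u [-15.9  -0. ] v [27.3 41.2] 34
side B z 101.0 u [-16.    1.5] v [-33.4 -21.9] 20
side B z 109.0 u [-16.2   2.4] v [-36.3 -21.9] 31
side B z 117.0 u [-15.9   5.7] v [-35.7 -22.6] 33
side B z 125.0 u [-15.8   6. ] v [-35.1 -23.1] 32
```

Call:
send_rows(targets=[{"gripper": -0.18,"x": 0.2,"y": 0.17,"z": 1.5,"ax": 0,"ay": 0,"az": 0},{"gripper": -0.18,"x": 0,"y": 0,"z": 1.5,"ax": 0,"ay": 0,"az": 0},{"gripper": -0.18,"x": 0,"y": 0,"z": 1.3,"ax": 0,"ay": 0,"az": 0},{"gripper": -0.18,"x": 0,"y": 0,"z": 0,"ax": 0,"ay": 0,"az": 0},{"gripper": -0.18,"x": 0,"y": 0,"z": 0,"ax": 0,"ay": 0,"az": 0}])

```text
clock: 2.9
position: [537.7, -131.9, 55.7]
ee_rot: [-0.615, 0.788, -0.001, 0.001]
contact_force: [0.1, -1.2, 0.6]
gripper_width: 50.1
grasp_force: 0.0
```

```bash
python3 look.py 2
```

```text
3.05 [-185.2   32.3   56.1] [-0.6152  0.7884 -0.0011  0.0013] [0.4 0.2 0.6] 50.224250884006715
```

View pics/m2.png

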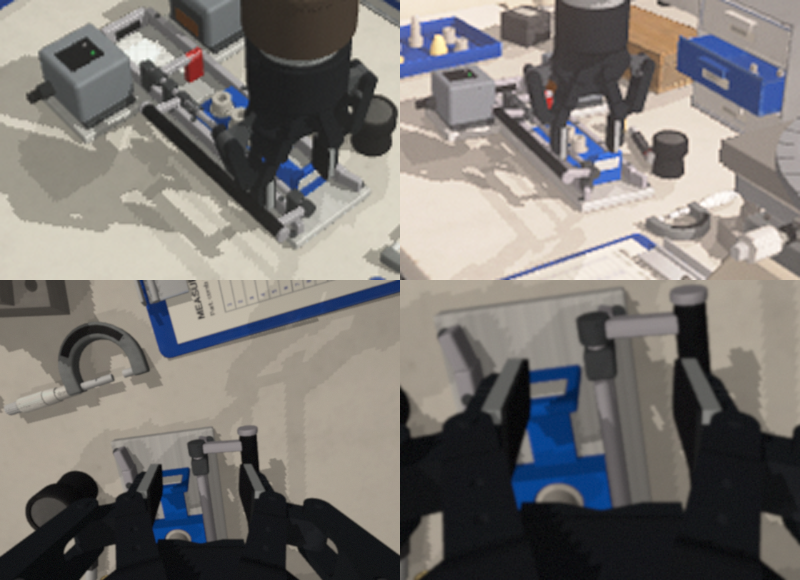

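The tips hang just above the bar and just behind the plate, the gate is shut, and nothing has been touched. In the wrist crop the plate is at (555,385), B is at (500,395) and A is at (695,390), over the bar. I will check the gap from tip to plate within the same view.

```bash
python3 - <<'E'
from h import *
for n,h in((1,(-183.6,30.4)),(2,(-185.2,32.3))):
  for c in ["wrist","scene"]:
    T=trk(np.load(f"pics/{c}{n}.npy")).reshape(-1,3);im=cv2.imread(f"pics/{c}{n}.png").reshape(-1,3).astype(int);b,g,r=im.T
    m=(b>70)&(b>1.6*r)&(abs(T[:,1])<26)&(T[:,2]>38)&(T[:,2]<54)&(T[:,0]<-140)&(T[:,0]>-200)
    if m.sum()>5: print(n,c,"plate",T[m].mean(0).round(1),np.percentile(T[m],2,axis=0).round(1),np.percentile(T[m],98,axis=0).round(1))
    m=(T[:,1]>58)&(T[:,1]<76)&(T[:,2]>45)&(T[:,2]<60)&(T[:,0]>-230)&(T[:,0]<-195)
    if m.sum()>5: print("  bar y",np.percentile(T[m,1],[5,50,95]).round(1),"z95",np.percentile(T[m,2],95).round(1))
    m=(abs(T[:,1])<15)&(T[:,2]>(100 if n==1 else 58))&(T[:,2]<(130 if n==1 else 85))&(T[:,0]>-215)&(T[:,0]<-150)
    if m.sum()>5: print("  B x",np.percentile(T[m,0],[2,98]).round(1),"y",np.percentile(T[m,1],[2,98]).round(1),"zmin",np.percentile(T[m,2],[0,2]).round(1))
E
```

```text
1 wrist plate [-170.9    6.7   45.8] [-173.    -6.2   40.5] [-167.5   19.    47.9]
  bar y [59.5 65.  71. ] z95 57.3
  B x [-198.9 -177. ] y [-6.   7.4] zmin [100.4 103.5]
1 scene plate [-171.5    2.    44.1] [-173.7  -18.6   38.7] [-168.    20.2   48.3]
  bar y [60.5 67.4 72.4] z95 56.8
  B x [-199.8 -177.1] y [-1.7 11.8] zmin [100.5 100.8]
2 wrist plate [-171.1   11.1   44.6] [-173.3    2.7   39.9] [-167.7   20.2   46.7]
  bar y [59.6 65.9 72.1] z95 56.0
  B x [-200.4 -178.8] y [-4.   9.3] zmin [58.5 60.4]
2 scene plate [-171.6    9.8   44. ] [-174.4   -1.9   38.4] [-167.8   20.8   47.5]
  bar y [60.5 67.8 72.3] z95 57.0
  B x [-200.6 -179. ] y [-4.   9.6] zmin [58.2 58.8]
```

Call:
send_rows(targets=[{"gripper": -0.18,"x": -0.15,"y": 0,"z": 0.6,"ax": 0,"ay": 0,"az": 0},{"gripper": -0.18,"x": 0,"y": 0,"z": 0.7,"ax": 0,"ay": 0,"az": 0},{"gripper": -0.18,"x": 0,"y": 0,"z": 0.7,"ax": 0,"ay": 0,"az": 0},{"gripper": -0.18,"x": 0,"y": 0,"z": 0.7,"ax": 0,"ay": 0,"az": 0},{"gripper": -0.18,"x": 0,"y": 0,"z": 0,"ax": 0,"ay": 0,"az": 0}])

```text
clock: 3.47
position: [540.7, -130.6, 27.6]
ee_rot: [-0.616, 0.788, -0.003, 0.003]
contact_force: [5.4, -0.4, 6.4]
gripper_width: 50.5
grasp_force: 2.9
```

Call:
send_rows(targets=[{"gripper": -0.18,"x": 0,"y": 0,"z": 0.2,"ax": 0,"ay": 0,"az": 0},{"gripper": -0.18,"x": 0,"y": 0,"z": 0,"ax": 0,"ay": 0,"az": 0}])

```text
clock: 3.63
position: [541.2, -130.6, 26.4]
ee_rot: [-0.616, 0.788, -0.003, 0.003]
contact_force: [4.7, -0.8, 6.9]
gripper_width: 50.3
grasp_force: 3.2
```

```bash
cat > gate.py <<'E'
from h import *
import sys
n=sys.argv[1]
for c in ["scene","side","wrist"]:
    T=trk(np.load(f"pics/{c}{n}.npy")).reshape(-1,3);im=cv2.imread(f"pics/{c}{n}.png").reshape(-1,3).astype(int);b,g,r=im.T
    m=(r>90)&(r>2*g)&(r>2*b)&(abs(T[:,0])<25)&(abs(T[:,1])<40)&(T[:,2]>3)
    if m.sum()>3: print(c,"red",m.sum(),T[m].mean(0).round(1),"zmin/max",np.percentile(T[m,2],[3,97]).round(1))
    m=(np.max(im,1)<70)&(T[:,1]>45)&(T[:,1]<80)&(T[:,2]>10)&(T[:,2]<62)&(T[:,0]>-130 if c!="wrist" else T[:,0]<-195)&(T[:,0]>-212)&(T[:,0]<-45)
    if m.sum()>3: print(c,"bar y",np.median(T[m,1]).round(1),"ztop",np.percentile(T[m,2],[50,90,95]).round(1))
    m=(b>70)&(b>1.6*r)&(abs(T[:,1])<26)&(T[:,2]>38)&(T[:,2]<54)&(T[:,0]<-10)&(T[:,0]>-200)
    if m.sum()>5: print(c,"plate x",np.percentile(T[m,0],[2,50,98]).round(1))
E
python3 look.py 3; python3 gate.py 2; python3 gate.py 3
```

```text
3.7833 [-183.6   29.3   26.6] [-0.6157  0.788  -0.0029  0.0031] [ 5.5 -0.7  6.6] 50.67815493953697
scene red 89 [-2.4 -9.4 33.3] zmin/max [17.8 50.5]
scene bar y 68.9 ztop [54.5 56.4 57.1]
scene plate x [-174.4 -171.6 -167.8]
side red 12 [ -4.7 -15.8  36.6] zmin/max [31.  40.8]
side bar y 69.4 ztop [54.6 55.9 56.2]
side plate x [-178.  -174.9 -169.1]
wrist bar y 66.7 ztop [54.5 55.7 55.9]
wrist plate x [-173.3 -171.5 -167.7]
scene red 103 [-2.  -6.  66.1] zmin/max [52.6 80.8]
scene bar y 63.2 ztop [27.9 30.2 30.6]
scene plate x [-173.8 -171.7  -90.5]
side red 59 [-5.3 -4.3 67.1] zmin/max [55.3 78.5]
side bar y 63.7 ztop [27.7 29.5 29.9]
side plate x [-177.6 -173.8 -170.7]
wrist bar y 62.2 ztop [28.4 29.4 29.6]
wrist plate x [-173.1 -170.8 -167.6]
```

View pics/m3.png

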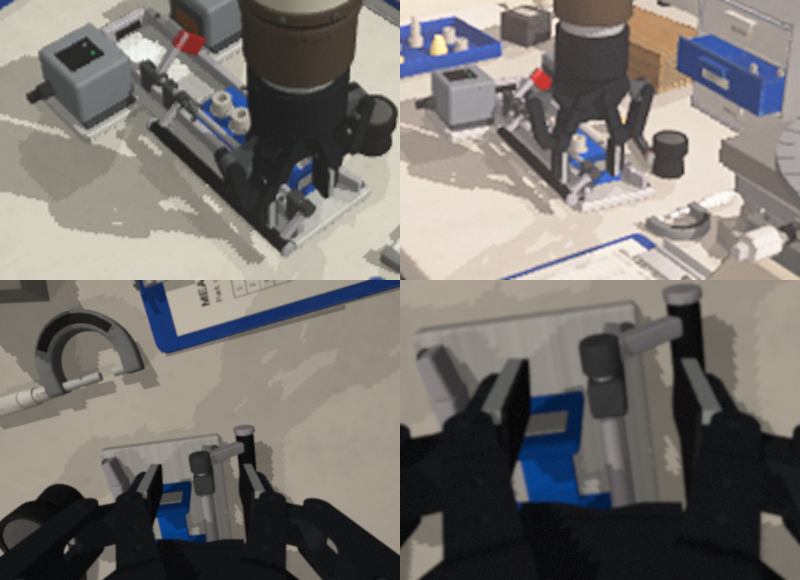

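The picture shows the gate raised: the red tongue at (190,43) in the scene view is at z 53 mm or more. The bar is down, with its top at z 30 (gate ≈ 0.77), and the rack has not moved. Pushing now, slowly, turning the hand so finger A stays clear of both bar arms.

Call:
send_rows(targets=[{"gripper": -0.18,"x": -0.1,"y": 0.01,"z": 0.05,"ax": 0,"ay": 0,"az": -0.5},{"gripper": -0.18,"x": -0.2,"y": 0.02,"z": 0,"ax": 0,"ay": 0,"az": -0.5},{"gripper": -0.18,"x": -0.3,"y": 0.03,"z": 0,"ax": 0,"ay": 0,"az": -0.5},{"gripper": -0.18,"x": -0.4,"y": 0.05,"z": 0,"ax": 0,"ay": 0,"az": -0.5},{"gripper": -0.18,"x": -0.4,"y": 0.05,"z": 0,"ax": 0,"ay": 0,"az": -0.5}])

```text
clock: 4.2
position: [539.4, -118.5, 25.9]
ee_rot: [-0.632, 0.775, -0.001, -0.0]
contact_force: [0.3, -10.8, 10.3]
gripper_width: 50.3
grasp_force: 5.6
```

Call:
send_rows(targets=[{"gripper": -0.18,"x": -0.4,"y": 0.03,"z": 0,"ax": 0,"ay": 0,"az": -0.5},{"gripper": -0.18,"x": -0.4,"y": 0.03,"z": 0,"ax": 0,"ay": 0,"az": -0.5},{"gripper": -0.18,"x": -0.4,"y": 0.03,"z": 0,"ax": 0,"ay": 0,"az": -0.5},{"gripper": -0.18,"x": -0.4,"y": 0.03,"z": 0,"ax": 0,"ay": 0,"az": -0.5},{"gripper": -0.18,"x": -0.2,"y": 0.02,"z": 0,"ax": 0,"ay": 0,"az": 0}])

```text
clock: 4.62
position: [540.6, -100.5, 25.6]
ee_rot: [-0.646, 0.764, -0.001, -0.001]
contact_force: [-0.9, -10.2, 9.5]
gripper_width: 50.4
grasp_force: 5.6
```

```bash
python3 look.py 4; python3 gate.py 4
```

```text
4.7667 [-153.4   33.    25.5] [-6.456e-01  7.637e-01 -8.000e-04 -6.000e-04] [-1.4 -7.1  8.5] 50.213175752660426
scene red 128 [-1.8 -4.4 67.8] zmin/max [52.1 80.8]
scene bar y 63.5 ztop [26.5 29.1 29.7]
scene plate x [-145.6 -142.   -41.5]
side red 10 [-4.4  5.1 77.1] zmin/max [71.4 81.6]
side bar y 63.2 ztop [27.  28.2 28.4]
side plate x [-150.2 -146.2 -140.8]
wrist bar y 61.4 ztop [27.2 28.3 28.6]
wrist plate x [-143.8 -141.7 -138.5]
```

View pics/m4.png

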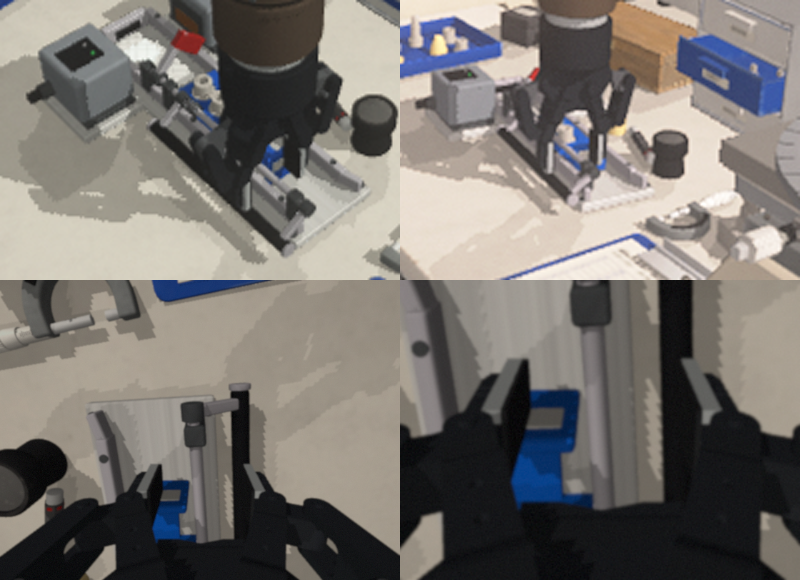

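The picture shows the plate at x −144 after moving about 29 mm. The gate is still up, with the tongue at (187,40) in the scene view, and the bushes are upright. Continuing the push.

Call:
send_rows(targets=[{"gripper": -0.18,"x": -0.3,"y": 0.02,"z": 0,"ax": 0,"ay": 0,"az": -0.5},{"gripper": -0.18,"x": -0.4,"y": 0.02,"z": 0,"ax": 0,"ay": 0,"az": -0.5},{"gripper": -0.18,"x": -0.4,"y": 0.02,"z": 0,"ax": 0,"ay": 0,"az": -0.5},{"gripper": -0.18,"x": -0.4,"y": 0.01,"z": 0,"ax": 0,"ay": 0,"az": -0.5},{"gripper": -0.18,"x": -0.4,"y": 0.01,"z": 0,"ax": 0,"ay": 0,"az": -0.5}])

```text
clock: 5.18
position: [542.9, -81.9, 25.5]
ee_rot: [-0.662, 0.749, -0.001, -0.001]
contact_force: [0.5, -11.3, 8.8]
gripper_width: 50.0
grasp_force: 5.9
```

Call:
send_rows(targets=[{"gripper": -0.18,"x": -0.4,"y": 0,"z": 0,"ax": 0,"ay": 0,"az": -0.5},{"gripper": -0.18,"x": -0.4,"y": 0,"z": 0,"ax": 0,"ay": 0,"az": -0.5},{"gripper": -0.18,"x": -0.4,"y": 0,"z": 0,"ax": 0,"ay": 0,"az": -0.5},{"gripper": -0.18,"x": -0.4,"y": 0,"z": 0,"ax": 0,"ay": 0,"az": -0.5},{"gripper": -0.18,"x": -0.4,"y": -0.01,"z": 0,"ax": 0,"ay": 0,"az": -0.5}])

```text
clock: 5.6
position: [545.4, -62.2, 25.5]
ee_rot: [-0.678, 0.735, -0.001, -0.001]
contact_force: [2.3, -12.0, 7.2]
gripper_width: 50.4
grasp_force: 6.2
```

Call:
send_rows(targets=[{"gripper": -0.18,"x": -0.4,"y": -0.01,"z": 0,"ax": 0,"ay": 0,"az": -0.5},{"gripper": -0.18,"x": -0.4,"y": -0.01,"z": 0,"ax": 0,"ay": 0,"az": -0.5},{"gripper": -0.18,"x": -0.4,"y": -0.02,"z": 0,"ax": 0,"ay": 0,"az": -0.5},{"gripper": -0.18,"x": -0.4,"y": -0.02,"z": 0,"ax": 0,"ay": 0,"az": -0.5},{"gripper": -0.18,"x": -0.3,"y": -0.02,"z": 0,"ax": 0,"ay": 0,"az": -0.5}])

```text
clock: 6.02
position: [548.4, -44.5, 25.6]
ee_rot: [-0.694, 0.72, -0.002, -0.0]
contact_force: [5.1, -18.6, 6.6]
gripper_width: 50.6
grasp_force: 9.6
```

```bash
python3 look.py 5; python3 gate.py 5
```

```text
6.1667 [-96.6  31.2  25.6] [-0.6938  0.7201 -0.0021  0.    ] [  4.8 -14.8   6. ] 50.202010148196806
scene bar y 64.8 ztop [27.1 51.4 56.2]
scene plate x [-85.5 -83.3 -79.3]
side bar y 64.6 ztop [27.3 49.2 56.3]
side plate x [-90.6 -85.  -80. ]
wrist bar y 60.4 ztop [27.3 29.5 32.5]
wrist plate x [-83.7 -82.2 -78.1]
```

View pics/m5.png

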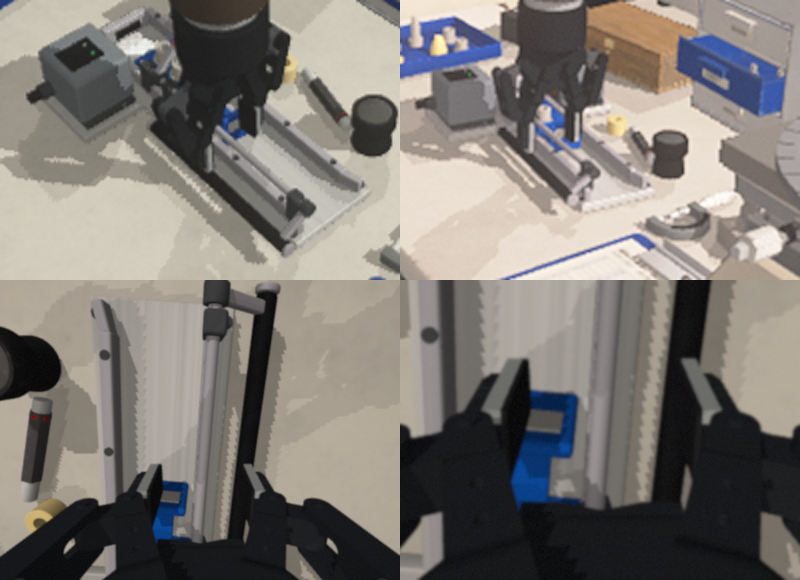

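The plate is at x −84, the fingers are still on the bar and the plate, and the bar is low. The gate is hidden behind the hand in both views, but the bar top stays near z 28. Continuing.

Call:
send_rows(targets=[{"gripper": -0.18,"x": -0.3,"y": 0,"z": 0,"ax": 0,"ay": 0,"az": -0.3},{"gripper": -0.18,"x": -0.4,"y": 0,"z": 0,"ax": 0,"ay": 0,"az": -0.3},{"gripper": -0.18,"x": -0.4,"y": -0.02,"z": 0,"ax": 0,"ay": 0,"az": -0.3},{"gripper": -0.18,"x": -0.4,"y": -0.02,"z": 0,"ax": 0,"ay": 0,"az": 0},{"gripper": -0.18,"x": -0.4,"y": -0.02,"z": 0,"ax": 0,"ay": 0,"az": 0}])

```text
clock: 6.58
position: [550.9, -25.2, 26.0]
ee_rot: [-0.699, 0.715, -0.003, 0.001]
contact_force: [7.0, -16.7, 5.4]
gripper_width: 50.2
grasp_force: 8.4
```

Call:
send_rows(targets=[{"gripper": -0.18,"x": -0.4,"y": -0.02,"z": 0,"ax": 0,"ay": 0,"az": 0},{"gripper": -0.18,"x": -0.4,"y": -0.02,"z": 0,"ax": 0,"ay": 0,"az": 0},{"gripper": -0.18,"x": -0.4,"y": -0.02,"z": 0,"ax": 0,"ay": 0,"az": 0},{"gripper": -0.18,"x": -0.2,"y": -0.01,"z": 0,"ax": 0,"ay": 0,"az": 0},{"gripper": -0.18,"x": 0,"y": 0,"z": 0,"ax": 0,"ay": 0,"az": 0}])

```text
clock: 7.0
position: [551.3, -12.7, 26.0]
ee_rot: [-0.699, 0.715, -0.003, -0.0]
contact_force: [7.2, -23.9, 7.0]
gripper_width: 50.0
grasp_force: 11.5
```

```bash
python3 look.py 6; python3 gate.py 6
```

```text
7.15 [-65.2  31.8  26. ] [-6.989e-01  7.152e-01 -2.900e-03 -2.000e-04] [  7.2 -22.6   6.2] 50.54949442165344
scene bar y 64.3 ztop [28.  50.6 55.6]
scene plate x [-54.4 -50.9 -46.7]
side red 26 [-5.5 -8.4 58.6] zmin/max [51.  64.8]
side bar y 64.8 ztop [27.8 51.6 56.3]
side plate x [-57.8 -54.  -51.8]
wrist plate x [-52.2 -50.5 -46.5]
```

View pics/m6.png

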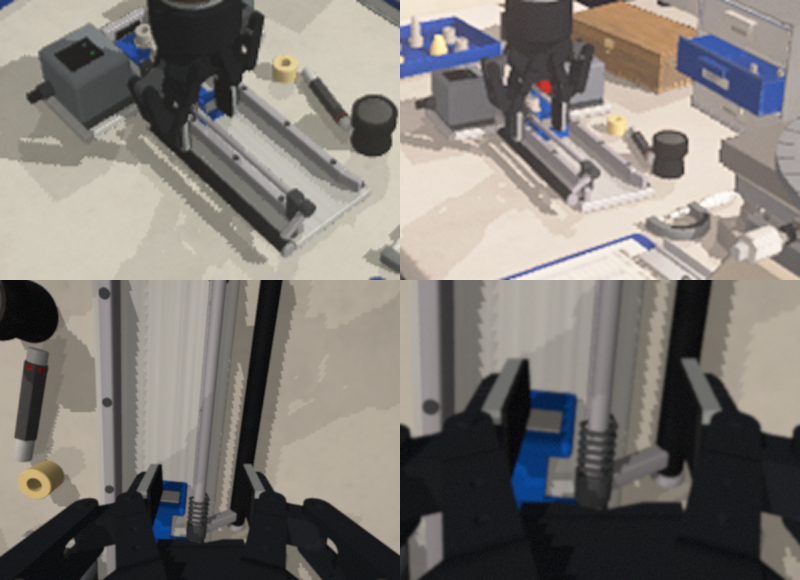

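```bash
python3 - <<'E'
from h import *
for c in ["wrist","scene"]:
    T=trk(np.load(f"pics/{c}6.npy")).reshape(-1,3);im=cv2.imread(f"pics/{c}6.png").reshape(-1,3).astype(int);b,g,r=im.T
    m=(b>70)&(b>1.6*r)&(abs(T[:,1])<30)&(T[:,2]>8)&(T[:,2]<54)&(T[:,0]<110)&(T[:,0]>-200)
    for lo,hi in((8,19),(19,30),(38,54)):
        k=m&(T[:,2]>lo)&(T[:,2]<hi)
        if k.sum()>5:print(c,lo,"x",np.percentile(T[k,0],[1,99]).round(1),"y",np.percentile(T[k,1],[1,99]).round(1),k.sum())
    k=m&(T[:,2]>38)
    if k.sum()>10:print("top-edge yaw",np.degrees(np.arctan(np.polyfit(T[k,1],T[k,0],1)[0])).round(1))
    m=(abs(T[:,1])<16)&(T[:,2]>30)&(T[:,2]<75)&(T[:,0]>-95)&(T[:,0]<-45)&(np.max(im,1)<90)
    if m.sum()>5: print("  B x",np.percentile(T[m,0],[2,98]).round(1),"y",np.percentile(T[m,1],[2,98]).round(1))
E
```

```text
wrist 8 x [-52.3  -1.1] y [-0.2 23.1] 1093
wrist 19 x [-52.4 -50.5] y [ 8.  23.4] 240
wrist 38 x [-52.3 -46.2] y [ 7.8 23.7] 657
top-edge yaw -0.6
  B x [-75.4 -51.5] y [-12.3  14.8]
scene 8 x [-54.1  29.7] y [-8.8 18.7] 33
scene 19 x [-53.   83.7] y [ 2.6 24.1] 136
scene 38 x [-55.8  -3.8] y [ 7.3 27.2] 38
top-edge yaw 40.1
  B x [-74.6 -51.7] y [-8.6  7.7]
```

The gate is up, with red at (545,87) in the side view. The plate is at x −52 and finger A is clear of the front arm at (640,465). There is a sideways load toward the rail, so I will ease it by 2 mm while advancing.

Call:
send_rows(targets=[{"gripper": -0.18,"x": -0.2,"y": -0.15,"z": 0,"ax": 0,"ay": 0,"az": 0},{"gripper": -0.18,"x": -0.2,"y": -0.15,"z": 0,"ax": 0,"ay": 0,"az": 0},{"gripper": -0.18,"x": -0.2,"y": -0.05,"z": 0,"ax": 0,"ay": 0,"az": 0},{"gripper": -0.18,"x": -0.2,"y": -0.02,"z": 0,"ax": 0,"ay": 0,"az": 0},{"gripper": -0.18,"x": 0,"y": 0,"z": 0,"ax": 0,"ay": 0,"az": 0}])

```text
clock: 7.57
position: [553.6, -3.1, 25.6]
ee_rot: [-0.699, 0.715, -0.001, -0.001]
contact_force: [3.3, -14.1, 7.4]
gripper_width: 50.5
grasp_force: 7.2
```

```bash
python3 look.py 7; python3 gate.py 7
```

```text
7.7167 [-55.5  30.6  25.6] [-0.6994  0.7147 -0.0014 -0.0009] [  3.9 -13.8   8.8] 50.41189744129094
scene bar y 63.6 ztop [27.6 50.2 53.5]
scene plate x [-48.5 -40.9 -37.3]
side red 31 [-5.9 -5.5 62.5] zmin/max [53.1 70. ]
side bar y 63.9 ztop [27.  48.8 54.8]
side plate x [-49.7 -43.8 -38.3]
wrist red 15 [ -2.8 -20.2  59.8] zmin/max [58.1 60.6]
wrist plate x [-42.2 -40.6 -36.6]
```

Call:
send_rows(targets=[{"gripper": -0.18,"x": -0.15,"y": -0.02,"z": 0,"ax": 0,"ay": 0,"az": 0},{"gripper": -0.18,"x": -0.15,"y": 0,"z": 0,"ax": 0,"ay": 0,"az": 0},{"gripper": -0.18,"x": 0,"y": 0,"z": 0,"ax": 0,"ay": 0,"az": 0}])

```text
clock: 7.97
position: [553.8, -1.2, 25.6]
ee_rot: [-0.699, 0.715, -0.002, -0.001]
contact_force: [4.1, -19.3, 8.0]
gripper_width: 50.2
grasp_force: 10.5
```

Call:
send_rows(targets=[{"gripper": -0.18,"x": -0.2,"y": 0,"z": 0,"ax": 0,"ay": 0,"az": 0},{"gripper": -0.18,"x": -0.2,"y": 0,"z": 0,"ax": 0,"ay": 0,"az": 0},{"gripper": -0.18,"x": 0,"y": 0,"z": 0,"ax": 0,"ay": 0,"az": 0},{"gripper": -0.18,"x": 0,"y": 0,"z": 0,"ax": 0,"ay": 0,"az": 0}])

```text
clock: 8.3
position: [553.6, -0.7, 25.8]
ee_rot: [-0.698, 0.716, -0.002, -0.003]
contact_force: [6.8, -33.9, 8.6]
gripper_width: 50.4
grasp_force: 17.9
```

```bash
python3 look.py 8; python3 gate.py 8
```

```text
8.45 [-53.1  30.8  25.8] [-0.6979  0.7162 -0.0023 -0.0031] [  7.9 -33.5   8.6] 50.64122346304166
scene bar y 64.0 ztop [28.  50.3 55.5]
scene plate x [-46.5 -39.1 -35.3]
side red 32 [-5.1 -5.3 61.9] zmin/max [51.5 71.4]
side bar y 63.9 ztop [27.9 50.9 56. ]
side plate x [-47.1 -42.3 -37.3]
wrist red 103 [ -2.6 -19.   59.1] zmin/max [56.  62.1]
wrist plate x [-40.4 -38.9 -34.7]
```

Call:
send_rows(targets=[{"gripper": -0.18,"x": 0.3,"y": 0,"z": 0,"ax": 0,"ay": 0,"az": 0},{"gripper": -0.18,"x": 0.4,"y": 0,"z": 0,"ax": 0,"ay": 0,"az": 0},{"gripper": -0.18,"x": 0.4,"y": 0,"z": 0,"ax": 0,"ay": 0,"az": 0},{"gripper": -0.18,"x": 0.4,"y": 0,"z": 0,"ax": 0,"ay": 0,"az": 0},{"gripper": -0.18,"x": 0,"y": 0,"z": 0,"ax": 0,"ay": 0,"az": 0}])

```text
clock: 8.87
position: [553.2, -8.3, 24.9]
ee_rot: [-0.7, 0.714, -0.0, 0.0]
contact_force: [2.0, -1.0, 5.3]
gripper_width: 50.5
grasp_force: 2.6
```

```bash
python3 look.py 9; python3 gate.py 9
```

```text
9.0167 [-60.6  30.4  24.9] [-7.002e-01  7.140e-01 -5.000e-04 -1.000e-04] [ 1.3 -1.4  5.4] 50.377237929907146
scene bar y 63.5 ztop [27.  48.9 54.1]
scene plate x [-46.9 -39.6 -35.9]
side red 26 [-5.8 -7.7 60.7] zmin/max [51.6 67.6]
side bar y 63.4 ztop [26.5 50.4 55.7]
side plate x [-51.4 -42.5 -37.9]
wrist plate x [-40.7 -39.1 -35.1]
```

View pics/m9.png

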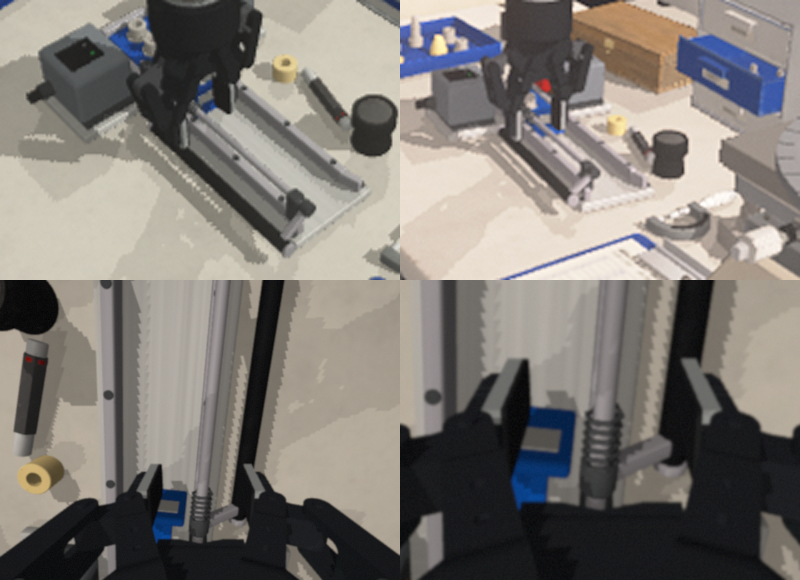

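The plate stays at x −40.7 with finger B backed off, which fits a block front at the end stop. The gate is still up and the bar is held. Now raising slowly.

Call:
send_rows(targets=[{"gripper": -0.18,"x": 0,"y": 0,"z": -0.4,"ax": 0,"ay": 0,"az": 0},{"gripper": -0.18,"x": 0,"y": 0,"z": -0.4,"ax": 0,"ay": 0,"az": 0},{"gripper": -0.18,"x": 0,"y": 0,"z": -0.4,"ax": 0,"ay": 0,"az": 0},{"gripper": -0.18,"x": 0,"y": 0,"z": -0.4,"ax": 0,"ay": 0,"az": 0},{"gripper": -0.18,"x": 0,"y": 0,"z": -0.4,"ax": 0,"ay": 0,"az": 0}])

```text
clock: 9.43
position: [552.9, -8.0, 45.2]
ee_rot: [-0.7, 0.714, -0.0, 0.0]
contact_force: [0.9, 0.3, 2.1]
gripper_width: 50.3
grasp_force: 0.8
```

Call:
send_rows(targets=[{"gripper": -0.18,"x": 0,"y": 0,"z": -0.4,"ax": 0,"ay": 0,"az": 0},{"gripper": -0.18,"x": 0,"y": 0,"z": -0.4,"ax": 0,"ay": 0,"az": 0},{"gripper": -0.18,"x": 0,"y": 0,"z": -0.6,"ax": 0,"ay": 0,"az": 0},{"gripper": -0.18,"x": 0,"y": 0,"z": -2.0,"ax": 0,"ay": 0,"az": 0},{"gripper": -0.18,"x": 0,"y": 0,"z": -3.5,"ax": 0,"ay": 0,"az": 0}])

```text
clock: 9.85
position: [549.5, -8.5, 111.0]
ee_rot: [-0.699, 0.715, 0.003, -0.004]
contact_force: [1.2, -0.3, -0.6]
gripper_width: 50.0
grasp_force: 0.0
```

Call:
send_rows(targets=[{"gripper": -0.18,"x": 2.5,"y": 0,"z": -3,"ax": 0,"ay": 0,"az": 0},{"gripper": -0.18,"x": 2.5,"y": 0,"z": -3,"ax": 0,"ay": 0,"az": 0},{"gripper": -0.18,"x": 2.0,"y": 0,"z": -3,"ax": 0,"ay": 0,"az": 0},{"gripper": -0.18,"x": 0,"y": 0,"z": -3,"ax": 0,"ay": 0,"az": 0},{"gripper": -0.18,"x": 0,"y": 0,"z": 0,"ax": 0,"ay": 0,"az": 0}])

```text
clock: 10.27
position: [554.1, -79.4, 241.0]
ee_rot: [-0.699, 0.715, -0.005, 0.004]
contact_force: [1.0, -0.9, 0.5]
gripper_width: 50.1
grasp_force: 0.0
```

```bash
python3 look.py 10; python3 gate.py 10;python3 - <<'E'
from h import *
T=trk(np.load("pics/wrist10.npy")).reshape(-1,3);im=cv2.imread("pics/wrist10.png").reshape(-1,3).astype(int);b,g,r=im.T
m=(b>70)&(b>1.6*r)&(abs(T[:,1])<30)&(T[:,2]>18)&(T[:,2]<30)&(T[:,0]<110)&(T[:,0]>-25)
if m.sum():print("block x",np.percentile(T[m,0],[1,99]),"y",np.percentile(T[m,1],[1,99]))
E
```

```text
10.4167 [-130.1   25.6  233.5] [-6.995e-01  7.146e-01  6.000e-04 -0.000e+00] [-0.8 -0.6 -0.5] 50.64431088845086
scene red 87 [-2.2 -9.6 33.3] zmin/max [17.3 49.9]
scene bar y 69.2 ztop [54.7 56.4 57.1]
scene plate x [-42.2 -39.4 -35.1]
side red 32 [-5.5 -9.4 37.5] zmin/max [32.2 43.7]
side bar y 69.2 ztop [54.4 56.1 56.2]
side plate x [-45.8 -42.  -37.9]
wrist red 217 [-2.3 -8.1 36.6] zmin/max [18.7 48.4]
wrist bar y 67.8 ztop [53.5 54.5 54.7]
wrist plate x [-41.2 -39.1 -35.5]
block x [12.45840398 94.43898071] y [-23.02129402  26.4115022 ]
```

View pics/m10.png

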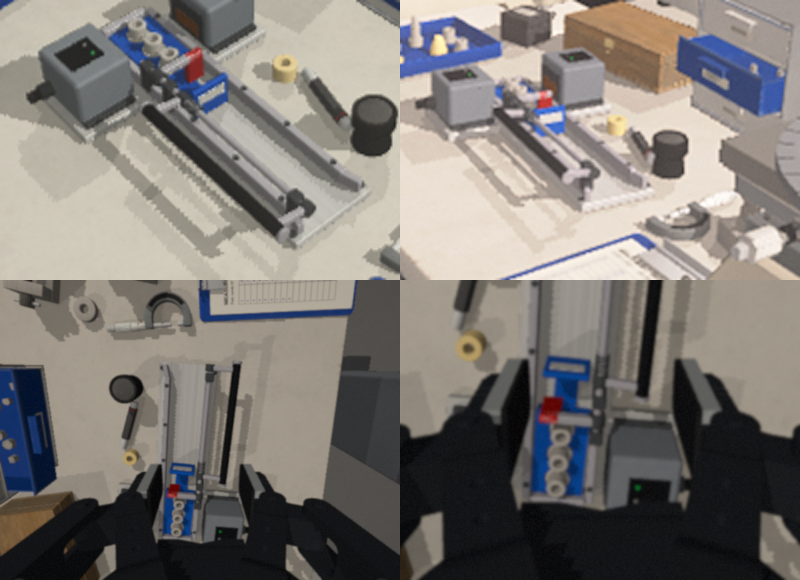

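The gate is shut, with the red tongue at (195,65) in the scene view at its original height. The three bushes are upright in the block, the block front is at x ≈ 94 against the end stop, and the hand is clear.

```bash
python3 -c "
from bench import arm
print(arm.job_done())"
```

```text
the job is handed in; nothing more can be done
None
```

The rack is home against the end stop with the gate shut behind the three upright bushes, nothing else on the table was touched, and the job is handed in at about 10.4 s on the robot's clock.

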